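Record a parcel's weight at the mail counter

ROBOT

A 6-joint arm with a two-finger parallel gripper is mounted at the origin on the work surface. World frame = base frame: x ahead of the robot, y to its left, z up, the work surface at z = 0. Lengths are in m, angles in rad, forces in N, time in s.
With the tool pointing down it reaches from about 0.25 to 0.725 m from the base axis. Payload 4 kg.
Tool frame: the origin (TCP) lies on the centre line of the jaws, within the pads' length; the fingertips stand ahead of it and the grasp point (between the pads) lies 11 mm behind it (bot.tip_extent is the z of the fingertips in the tool frame, in m); z points along the fingers, y is the direction in which the jaws open and shut (so a half turn about z gives the same grasp; the last joint's range is limited). The gripper opens to 85 mm and grips with 20 to 120 N. Pads are 22 mm wide; open, the fingers measure 114 mm over their backs; the gripper's body (76 mm by 85 mm) begins 54 mm behind the grasp point. The pads swing forward as they close: fully open they stand 13 mm farther back than shut.
Start: joints at [1.192, 0.241, 0.005, 1.335, 0, 1.571], TCP at [0.185, 0.465, 0.239] pointing down, gripper open.
Joint ranges: [-2.72, 2.72], [-1.05, 1.87], [-1.09, 1.28], [-1.99, 2.15], [-1.42, 1.44], [-3.14, 3.14]. Speed limits (rad/s): [2.79, 2.79, 3.14, 3.14, 3.14, 3.14].

INTERFACE

Orientations are given as a unit quaternion [x, y, z, w].
In Python, from workcell import bot gives the robot as it stands.
- The arm moves only by the shell command python3 -m jog 'ROWS'. ROWS is JSON, a list that holds one entry, the list of rows, each a list of 7 numbers: the shift along the world's x, y, z in m, then the turn, a rotation vector about the world's x, y, z in degrees, then the closure in counts, from 0 (fully open) to 255 (shut). In form: [[[tx, ty, tz, ax, ay, az, fingers], ...]]. A call has 1 to 10 rows; each row is the pose to reach, as a shift and turn from the pose commanded when the call began; what a row does not reach only later rows make up. A row lasts 1/12 s, in which the tool goes at most 41.7 mm and 7.16 degrees, less where a joint would pass 70% of its speed; a pose out of reach is approached as far as the arm can. A call with a gripper value outside its range is refused whole. The fingers move at their own pace and stop on an object; the grip force is fixed at half the most. Time passes only in rows, so rows that repeat a pose let the fingers close. It gives the time, the measured TCP pose, the force and the opening at its end, in the units of the state.
- bot.get_obs(): the state, without advancing time (a new reading comes with each control period).
- bot.camera(name): name is "scene" or "top" or "wrist"; returns the picture (400x640x3 uint8, blue, green, red); there is no depth.
- bot.camera_model(name): a dict with "K" (3x3 intrinsics, pixels), "T" (4x4, takes a point from camera to world coordinates). Camera axes: x right, y down, z forward; pixel columns grow to the right and rows downward; lengths in m; the calibration is good to about 2 mm. The wrist camera is an equidistant fisheye: a pixel r from the principal point sees the ray r / f radians off the axis. A picture is of the moment at which its call begins: read the wrist's pose just before it. camera_model takes no time and is no camera call; for the wrist camera it gives the pose at the moment of the call.
- bot.job_done(): hands the job in, once; it reports no verdict.
The state is a dict: "clock": time; "joint_pos": joint angles; "joint_vel": joint speeds; "tau": joint torques, N m; "eef_pos": TCP position; "tool_rot": TCP orientation; "ft_force": force on the tool from outside, world axes, zero at the start; "ft_torque": the same for the moment, N m; "grip_width": finger opening in m.
Only numpy, scipy, OpenCV 4.12 (cv2) and the standard library are available. Lean on these libraries where they do the work, as an engineer would, in place of code of your own. Each camera call takes 0.05 s, during which the arm holds its last target. There are 200 camera calls.

TASK

A parcel is lying on the counter scale. Press the scale's wide bar-shaped key fully down and let it spring back up to freeze the reading, then press the round key on top of the label printer fully down and release it to print the weight. Do not press the scale's small round key, and leave the parcel lying where it is on the scale.

Things in the scene. Friction and masses are not known exactly. Their poses are not given: they have to be found in the camera images.
- hold_key_top (a point): Top centre of the scale's bar key: white, rectangular, 28 (x) x 48 mm (y), 10 mm proud of its black bezel, top 71 mm above the table. It is in the strip on the low robot-side edge of the fixed white scale (375 mm deep, 250 wide); the steel platform, 75 mm high, begins 55 mm behind the key. z up, x away from the robot over the platform, y along the strip and the key's long side. Moves with the key.
- hold_key (a joint): Travel of the wide bar key in m: 0 up, 0.006 fully down (vertical). Spring: starts to move at about 1.5 N, fully down at about 5 N, returns by itself.
- zero_key (a joint): Travel in m (0 up, 0.006 down) of the scale's other key, NOT to be pressed: white, round, 22 mm in diameter, in a black round bezel, in the same strip as the bar key, to its left or right, centres 72 mm apart; same height and spring.
- print_key_top (a point): Top centre of the label printer's only key: white, round, 32 mm in diameter, 10 mm proud of its black bezel, top 156 mm above the table. It is near the robot-side edge of the flat top (140 mm high) of a fixed grey box-shaped printer, 240 mm deep, 180 wide, left or right of the scale. z up, x towards the printer's rear, away from the robot, y across the printer. Moves with the key.
- print_key (a joint): Travel of the printer's key in m: 0 up, 0.006 fully down (vertical). Same spring: about 1.5 N to start, about 5 N fully down, returns by itself.
- parcel: The parcel being weighed: flat brown cardboard carton, 150 x 130 x 42 mm, about 0.4 to 0.9 kg, lying loose on the scale's platform, its top 117 mm above the table, its centre about 200 mm behind the key strip. Origin at the centre of its underside, x along its 150 mm side, z up.

How it is judged:
On the way, in this order (a step that is already met when the one before it is completed fails the run):
1. the scale's wide bar key is fully down, the printer's key up (value of joint hold_key above 0.0048 m and value of joint print_key below 0.0015 m), for 0.1 s.
2. the bar key has sprung back up (value of joint hold_key below 0.0015 m), for 0.1 s.
3. the printer's key is fully down, the bar key up (value of joint print_key above 0.0048 m and value of joint hold_key below 0.0015 m), for 0.1 s.
At the end, for the whole second after the job is handed in: All three keys are up again (within 1.5 mm), after the bar key and then the printer's key have each been pressed down at least 4.8 of their 6 mm; the parcel lies at rest on the scale, within 20 mm of where it was (value of joint each of hold_key, print_key, zero_key below 0.0015 m and distance of parcel from where it was at the start of the episode below 0.02 m and linear speed of parcel below 0.02 m/s); the robot touches nothing.
It fails at once if the scale's small round key is pressed (more than 3 mm) (value of joint zero_key above 0.003 m).
It fails at once if the parcel on the scale is shifted by more than 20 mm (distance of parcel from where it was at the start of the episode above 0.02 m).
It also fails if it takes over 38 s, if anything falls off the work surface, if the arm or the gripper's body presses on something with over 40 N, if the wrist force passes 120 N, or if a joint passes its speed limit or range.

## Working session

There is one attempt and no reset: what is moved stays moved. The work goes in short steps, Python scripts to look and compute and a shell command to move; the robot and the scene stay as the last step left them, time stands still between calls to the robot, and variables do not carry over. Pictures are saved under pics/ and viewed, about 8 in all and at most 12, crops included, and the job is handed in when it is done.

```bash
mkdir -p pics; python3 - <<'E'
from workcell import bot
import cv2,numpy as np
a=bot.camera("top");b=bot.camera("scene")
cv2.imwrite("pics/top.png",a);cv2.imwrite("pics/scene.png",b)
for n in("top","scene"):
    m=bot.camera_model(n);print(n,np.round(m["K"],1).tolist(),np.round(m["T"],4).tolist())
o=bot.get_obs();print(o["clock"],o["eef_pos"],o["tool_rot"],o["ft_force"],bot.tip_extent)
E
```

```text
top [[407.9, 0.0, 315.1], [0.0, 407.9, 200.9], [0.0, 0.0, 1.0]] [[0.0108, -0.9895, 0.1443, 0.5033], [-0.9997, -0.0137, -0.0191, -0.0348], [0.0209, -0.1441, -0.9893, 1.0473], [0.0, 0.0, 0.0, 1.0]]
scene [[438.3, 0.0, 315.4], [0.0, 438.3, 199.1], [0.0, 0.0, 1.0]] [[0.3942, 0.5743, -0.7175, 1.3303], [0.9188, -0.2303, 0.3205, -0.3519], [0.0189, -0.7856, -0.6184, 0.743], [0.0, 0.0, 0.0, 1.0]]
0.1 [0.18470158 0.4640179  0.2384985 ] [ 1.88291232e-01  9.82112762e-01 -9.52862859e-04 -1.63548926e-04] [-0.02411416  0.27924159 -0.05430537] 0.008
```

View pics/top.png

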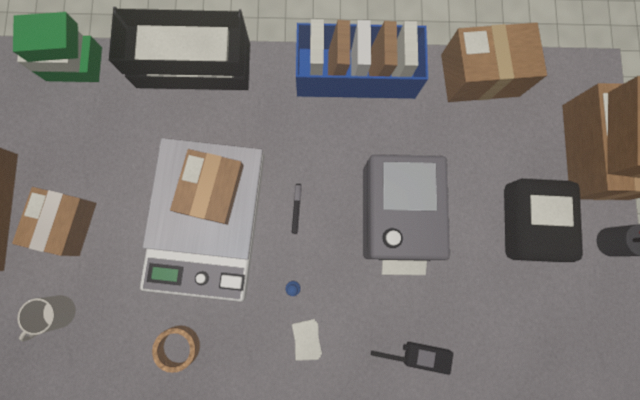

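View pics/scene.png

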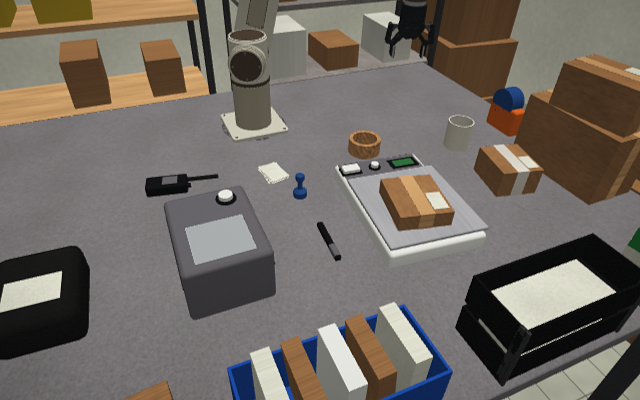

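The top view shows the bar key at about (231,282), the round zero key at (201,278) and the print key at (393,238). The scene view shows the same keys at about (350,169), (375,165) and (226,196). Next I'll get the positions by triangulating and intersecting at the known heights.

```bash
python3 - <<'E'
from workcell import bot
import cv2,numpy as np
I={n:cv2.imread(f"pics/{n}.png") for n in("top","scene")}
def pt(n,u,v,z):
    m=bot.camera_model(n);T=np.array(m["T"]);d=T[:3,:3]@np.linalg.inv(m["K"])@[u,v,1]
    return T[:3,3]+d*(z-T[2,3])/d[2]
S={"top":dict(bar=(231,282,.071),zero=(201,278,.071),prn=(393,238,.156)),"scene":dict(bar=(350,169,.071),zero=(375,165,.071),prn=(226,196,.156))}
for n in S:
  g=I[n].min(2)
  for k,(u,v,z) in S[n].items():
    r=15; w=g[v-r:v+r+1,u-r:u+r+1]; m=(w>(w.max()*0.75)).astype(np.uint8)
    c,l,s,ce=cv2.connectedComponentsWithStats(m); i=l[r,r]
    q=ce[i]+[u-r,v-r]; print(n,k,i,s[i].tolist(),q.round(1),pt(n,*q,z).round(4))
crop=lambda a,u,v:cv2.resize(a[v-30:v+30,u-40:u+40],(400,300),interpolation=2)
cv2.imwrite("pics/crops.png",np.vstack([np.hstack([crop(I["top"],215,275),crop(I["top"],393,238)]),np.hstack([crop(I["scene"],360,168),crop(I["scene"],226,196)])]))
# scale orientation from front strip corners in the top view
m=bot.camera_model("wrist");print(np.round(m["T"],3).tolist())
E
```

```text
top bar 2 [5, 8, 21, 14, 234] [230.7 281.4] [0.4527 0.1419 0.071 ]
top zero 2 [10, 11, 9, 9, 67] [200.1 278.1] [0.4595 0.2137 0.071 ]
top prn 1 [8, 8, 15, 14, 163] [393.  237.4] [ 0.555  -0.2235  0.156 ]
scene bar 1 [7, 9, 18, 9, 96] [350.7 167.2] [0.4568 0.1418 0.071 ]
scene zero 1 [12, 11, 7, 5, 25] [374.6 163. ] [0.4628 0.2134 0.071 ]
scene prn 1 [7, 9, 14, 9, 95] [224.9 193.7] [ 0.558  -0.2239  0.156 ]
[[0.37, 0.888, 0.273, 0.115], [0.929, -0.353, -0.11, 0.493], [-0.002, 0.294, -0.956, 0.373], [0.0, 0.0, 0.0, 1.0]]
```

View pics/crops.png

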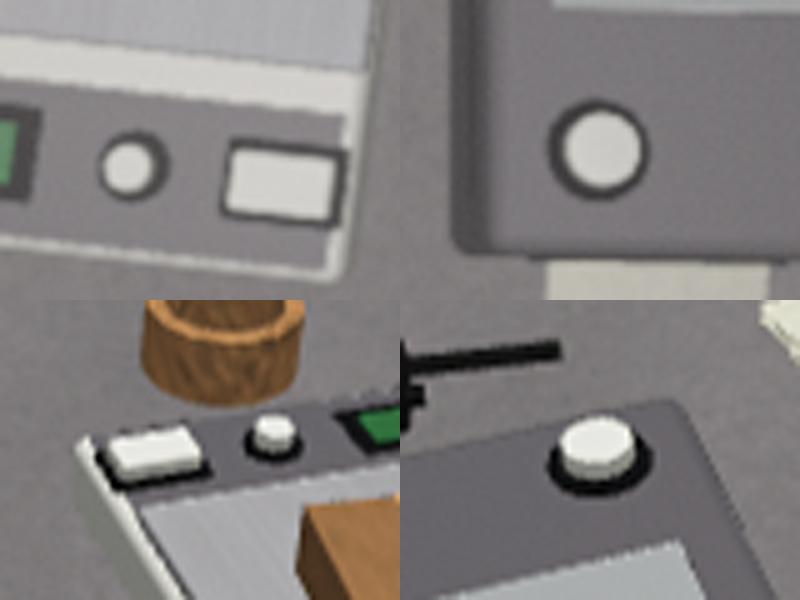

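All the keys agree between the two cameras to within 4 mm: bar at (0.454, 0.142), zero at (0.461, 0.214), print at (0.556, -0.224). I'll shut the fingers and move above the bar key.

```bash
python3 -m jog '[[[0.269,-0.322,0,0,0,0,255],[0.269,-0.322,0,0,0,0,255],[0.269,-0.322,0,0,0,0,255],[0.269,-0.322,0,0,0,0,255],[0.269,-0.322,0,0,0,0,255],[0.269,-0.322,0,0,0,0,255],[0.269,-0.322,0,0,0,0,255],[0.269,-0.322,0,0,0,0,255],[0.269,-0.322,0,0,0,0,255],[0.269,-0.322,0,0,0,0,255]]]'; python3 -m jog '[[[0,0,0,0,0,0,255],[0,0,0,0,0,0,255]]]'; python3 -c "
from workcell import bot
o=bot.get_obs();print(o,bot.tip_extent)"
```

```text
clock: 0.93
eef_pos: [0.4527, 0.1428, 0.2391]
tool_rot: [0.188, 0.982, -0.0, -0.0]
ft_force: [0.4, 1.1, 0.4]
grip_width: -0.0004
clock: 1.1
eef_pos: [0.4528, 0.1428, 0.2386]
tool_rot: [0.191, 0.982, -0.0, -0.001]
ft_force: [-0.4, -0.6, -0.2]
grip_width: 0.0004
{'clock': 1.1, 'joint_pos': array([ 3.05363311e-01,  1.92080289e-01, -5.87482253e-02,  1.32135162e+00,
        2.73673136e-04,  6.89354804e-01]), 'joint_vel': array([ 0.06619668, -0.01781677, -0.02208969,  0.00938131,  0.01247487,
        0.00628845]), 'tau': array([ -1.34615567, -34.51380372,  25.64187884,  -0.1726491 ,
        -0.15317876,  -0.06291593]), 'eef_pos': array([0.45277212, 0.14280879, 0.23862981]), 'tool_rot': array([ 1.90818394e-01,  9.81625103e-01, -2.09853638e-04, -6.73362603e-04]), 'ft_force': array([-0.41193989, -0.62873181, -0.21104115]), 'ft_torque': array([-0.0246554 ,  0.07222396, -0.0300754 ]), 'grip_width': 0.00040397431635673874} 0.008
```

```bash
python3 -m jog '[[[0.001,-0.001,-0.04,0,0,0,255],[0.001,-0.001,-0.08,0,0,0,255],[0.001,-0.001,-0.115,0,0,0,255],[0.001,-0.001,-0.14,0,0,0,255],[0.001,-0.001,-0.146,0,0,0,255],[0.001,-0.001,-0.146,0,0,0,255],[0.001,-0.001,-0.146,0,0,0,255]]]'; python3 - <<'E'
from workcell import bot
import cv2,numpy as np
s=bot.camera("scene");w=bot.camera("wrist");t=bot.camera("top")
c=lambda a,u,v,x,y,k:cv2.resize(a[v-y:v+y,u-x:u+x],None,fx=k,fy=k,interpolation=2)
cv2.imwrite("pics/near.png",np.vstack([np.hstack([c(s,360,155,50,37,4),c(t,225,275,50,37,4)]),c(w,320,250,200,75,2)]))
E
```

```text
clock: 1.68
eef_pos: [0.4531, 0.1449, 0.0942]
tool_rot: [0.187, 0.982, 0.0, 0.0]
ft_force: [1.0, 0.2, 0.5]
grip_width: -0.0001
```

View pics/near.png

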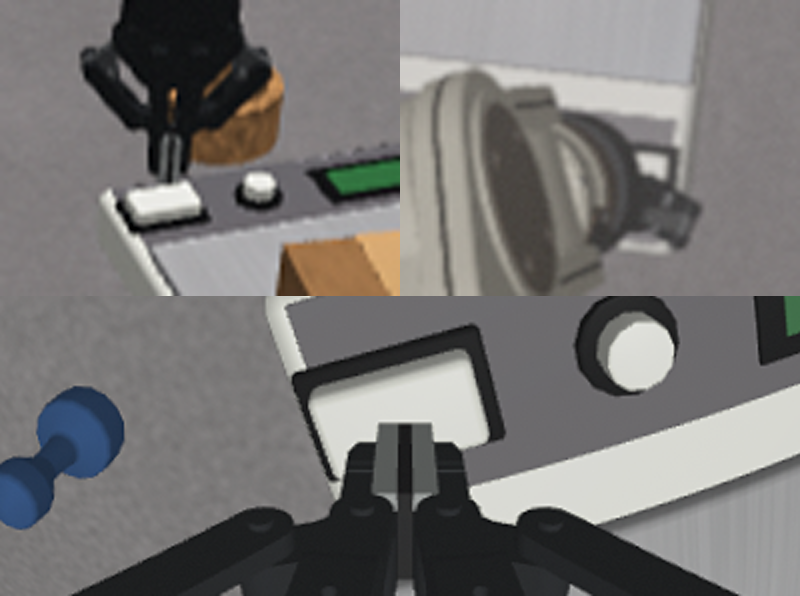

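The wrist view shows the shut tips right over the bar key (full-image tip at about (321,218)), well clear of the round key. I'll press gently and watch the force.

```bash
python3 -m jog '[[[0,-0.001,-0.01,0,0,0,255],[0,-0.001,-0.014,0,0,0,255],[0,-0.001,-0.017,0,0,0,255],[0,-0.001,-0.02,0,0,0,255],[0,-0.001,-0.02,0,0,0,255],[0,-0.001,-0.02,0,0,0,255],[0,-0.001,-0.02,0,0,0,255]]]'
```

```text
clock: 2.42
eef_pos: [0.4537, 0.143, 0.074]
tool_rot: [0.188, 0.982, 0.0, 0.001]
ft_force: [0.6, 0.3, 3.5]
grip_width: 0.0001
```

```bash
python3 -m jog '[[[0,0,-0.002,0,0,0,255],[0,0,-0.004,0,0,0,255],[0,0,-0.004,0,0,0,255],[0,0,-0.004,0,0,0,255],[0,0,-0.004,0,0,0,255]]]'
```

```text
clock: 2.83
eef_pos: [0.4538, 0.1431, 0.0727]
tool_rot: [0.188, 0.982, 0.001, 0.001]
ft_force: [-5.8, -1.5, 26.4]
grip_width: -0.0
```

26 N, far above the 5 N the spring needs, so the key is on its stop. I'll hold briefly, release upward and go to the printer (target delta from here: x +0.102, y -0.367).

```bash
python3 -m jog '[[[0,0,0,0,0,0,255],[0,0,0,0,0,0,255],[0,0,0.012,0,0,0,255],[0,0,0.04,0,0,0,255],[0,0,0.08,0,0,0,255],[0,0,0.12,0,0,0,255],[0,0,0.15,0,0,0,255],[0,0,0.15,0,0,0,255],[0,0,0.15,0,0,0,255]]]'; python3 - <<'E'
from workcell import bot
import cv2,numpy as np
s=bot.camera("scene");a=cv2.imread("pics/scene.png")
for n,(u,v) in dict(bar=(350,169),parcel=(415,200),zero=(375,165)).items():
    r=12 if n!="parcel" else 30
    print(n,cv2.absdiff(s,a)[v-r:v+r,u-r:u+r].mean().round(2))
E
```

```text
clock: 3.58
eef_pos: [0.4541, 0.1431, 0.2209]
tool_rot: [0.188, 0.982, 0.001, 0.002]
ft_force: [-0.4, 0.5, -0.7]
grip_width: -0.0004
bar 2.15
parcel 2.17
zero 2.0
```

```bash
python3 -m jog '[[[0.102,-0.367,0.03,0,0,0,255],[0.102,-0.367,0.03,0,0,0,255],[0.102,-0.367,0.03,0,0,0,255],[0.102,-0.367,0.03,0,0,0,255],[0.102,-0.367,0.03,0,0,0,255],[0.102,-0.367,0.03,0,0,0,255],[0.102,-0.367,0.03,0,0,0,255],[0.102,-0.367,0.03,0,0,0,255],[0.102,-0.367,0.03,0,0,0,255],[0.102,-0.367,0.03,0,0,0,255]]]'; python3 -m jog '[[[0,0,0,0,0,0,255],[0,0,0,0,0,0,255]]]'
```

```text
clock: 4.47
eef_pos: [0.5548, -0.2301, 0.2459]
tool_rot: [0.191, 0.982, -0.001, -0.002]
ft_force: [-0.7, 0.7, -0.1]
grip_width: 0.0
clock: 4.63
eef_pos: [0.5538, -0.2239, 0.2467]
tool_rot: [0.189, 0.982, 0.001, -0.002]
ft_force: [-0.1, 0.4, -0.9]
grip_width: -0.0002
```

```bash
python3 -m jog '[[[0.002,0,-0.035,0,0,0,255],[0.002,0,-0.06,0,0,0,255],[0.002,0,-0.07,0,0,0,255],[0.002,0,-0.07,0,0,0,255],[0.002,0,-0.07,0,0,0,255]]]'; python3 - <<'E'
from workcell import bot
import cv2,numpy as np
s=bot.camera("scene");w=bot.camera("wrist")
c=lambda a,u,v,x,y,k:cv2.resize(a[v-y:v+y,u-x:u+x],None,fx=k,fy=k,interpolation=2)
cv2.imwrite("pics/near2.png",np.vstack([np.hstack([c(s,226,185,50,37,4),c(s,370,170,50,37,4)]),c(w,320,250,200,75,2)]))
E
```

```text
clock: 5.05
eef_pos: [0.5566, -0.2227, 0.1793]
tool_rot: [0.187, 0.982, 0.0, -0.001]
ft_force: [0.0, -0.8, 0.4]
grip_width: -0.0
```

View pics/near2.png

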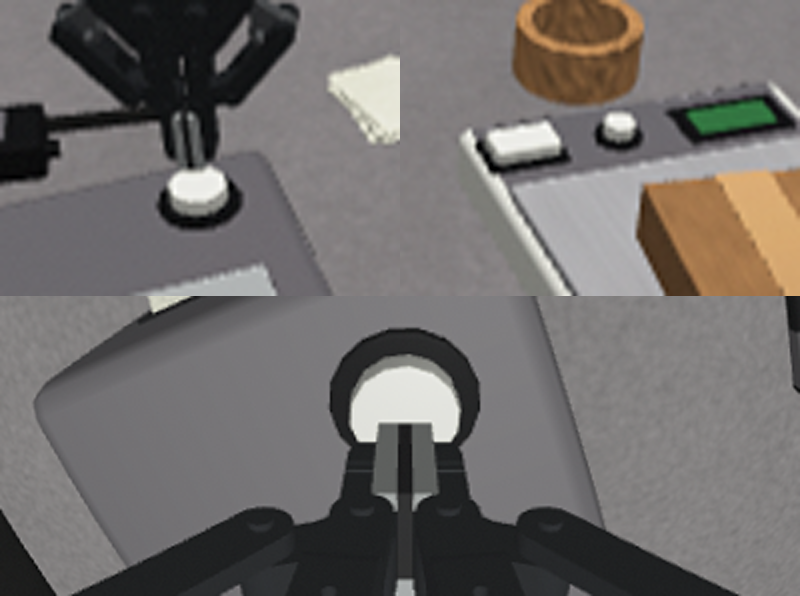

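The tips are centred over the print key, and the bar key is up again in the scene view. Next I'll press the print key.

```bash
python3 -m jog '[[[0,0,-0.01,0,0,0,255],[0,0,-0.014,0,0,0,255],[0,0,-0.018,0,0,0,255],[0,0,-0.021,0,0,0,255],[0,0,-0.0245,0,0,0,255],[0,0,-0.0245,0,0,0,255],[0,0,-0.0245,0,0,0,255],[0,0,-0.0245,0,0,0,255]]]'
```

```text
clock: 5.82
eef_pos: [0.5574, -0.2243, 0.1579]
tool_rot: [0.188, 0.982, -0.0, 0.002]
ft_force: [-4.2, 2.1, 14.1]
grip_width: 0.0003
```

14 N at TCP z 0.158, where the full travel ends. I'll push slightly more, hold, then retract.

```bash
python3 -m jog '[[[0,0,-0.0015,0,0,0,255],[0,0,-0.0015,0,0,0,255],[0,0,-0.0015,0,0,0,255],[0,0,-0.0015,0,0,0,255]]]'; python3 -m jog '[[[0,0,0.012,0,0,0,255],[0,0,0.04,0,0,0,255],[0,0,0.08,0,0,0,255],[0,0,0.1,0,0,0,255],[0,0,0.1,0,0,0,255],[0,0,0.1,0,0,0,255],[0,0,0.1,0,0,0,255]]]';  python3 - <<'E'
from workcell import bot
import cv2
s=bot.camera("scene");cv2.imwrite("pics/end.png",cv2.resize(s[100:300,120:500],None,fx=2,fy=2))
d=cv2.absdiff(s,cv2.imread("pics/scene.png"))
for n,(u,v,r) in dict(bar=(350,169,10),parcel=(415,200,30),zero=(375,165,10),prn=(226,196,10)).items(): print(n,d[v-r:v+r,u-r:u+r].mean().round(2))
E
```

```text
clock: 6.15
eef_pos: [0.5574, -0.2243, 0.1578]
tool_rot: [0.188, 0.982, -0.0, 0.002]
ft_force: [-5.8, 3.0, 19.5]
grip_width: -0.0002
clock: 6.73
eef_pos: [0.5565, -0.2241, 0.2522]
tool_rot: [0.188, 0.982, 0.0, -0.001]
ft_force: [-0.4, 0.3, -0.6]
grip_width: -0.0002
bar 4.54
parcel 4.82
zero 4.29
prn 3.96
```

View pics/end.png

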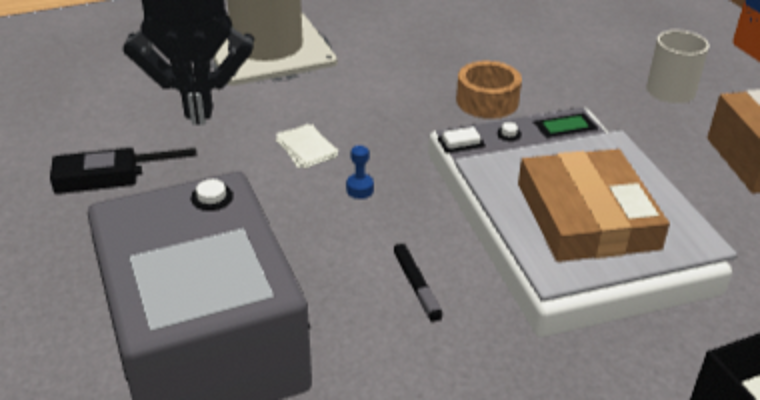

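All three keys look up, the parcel is in place, and the gripper is clear, about 90 mm above the printer. I'm handing the job in.

```bash
python3 -c "
from workcell import bot
print(bot.job_done())"
```

```text
the job is handed in; nothing more can be done
None
```

I pressed the scale's bar key to its stop and let it spring back, then did the same with the printer's key, and handed the job in at about 6.8 s; no verdict was reported.

- **Bar key:** it reached its stop at 26 N, well above the 5 N needed, with the tool height agreeing with full travel. It was up again in the camera picture before I pressed the print key.
- **Print key:** it reached its stop at 14 to 19.5 N, also at the height for full travel.
- **Final check:** in the last scene picture all three keys look up, the parcel appears unmoved and the gripper is in free air. The wrist force is close to zero.
- **Not measured directly:** key travel was only inferred from force and tool height. The last picture differed a little more from the first one than an earlier check did (about 4 to 5 grey levels against 2). The difference was even over the four patches I compared, so I took it as a lighting or shadow change, but I did not check further.
- **Camera disagreement:** the two cameras differed by 3 to 4 mm on the keys' positions, and I used values in between.

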